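# Stack the second sample tray on the shaker and latch it

### The job

Lift the blue tray of sample jars by its handle, lower it level onto the blue tray on the shaker and feel for the sockets until all four corner lugs drop in and it sits fully home. Never force it down on the posts and never tip the jars; then turn the orange latch fully over the tray's front ledge, let go of everything, and leave everything else on the bench where it stands.

Things in the scene. Friction and masses are not known exactly. Their poses are not given: they have to be found in the camera images.
- handle (a point): Centre of the grey handle bar of the loose blue upper tray (0.5 to 0.7 kg with its four jars). The bar is 16 mm square in section, 130 mm long along this frame's y, on two uprights 120 mm apart. z is up. The tray's underside lies 98 mm below this point, its lug tips 110 mm below. Fully home, this point is 248 mm above the bench, straight above the lower tray's centre; lugs on the post tops: 260 mm.
- tray: The upper tray, origin under its centre at lug-tip level, axes as the handle's. 160 (x) by 200 (y) mm, walls 34 mm high. Four round lugs under its corners at x +-66, y +-86 mm: 12 mm long, 14 mm thick, the last 4 mm tapering to 11 mm. A ledge 50 mm wide (y), 6 mm thick, level with the underside, juts out at the middle of both long walls to x = +-96 mm. Half a turn makes no difference.
- shaker: Fixed white orbital shaker, housing 300 x 270 mm, 77 mm high, control panel on its front (-x of this frame). Origin on the bench, z up. Carries the blue lower tray, square to this frame. The drive stopped anywhere in its orbit: the lower tray's centre is up to 8 mm off this origin in x and in y, not reported. It yields only to sideways pushes over 20 N, and no farther than 9 mm from the origin.
- post_level (a point): Fixed point 150 mm straight above the shaker's origin, axes as the shaker's: mean place of the lower tray's centre, at the height of the flat tops of its four corner posts. Posts are 28 mm square, each with a 16 mm square socket at least 15 mm deep in its top, sockets at x +-66, y +-86 mm from the lower tray's centre. The lower tray is 160 (x) by 200 (y) mm; jars in it stay below the post tops.
- latch_mean (a point): Fixed point of the shaker, axes as the shaker's: mean place of the orange latch's pivot, at a height to pinch the stud (190 mm above the bench). The true pivot moves with the lower tray: 118 mm from its centre towards -x. The latch's upright round thumb stud, 12 mm thick, stands on the latch bar 30 mm from the pivot, up to 200 mm above the bench; the bar's top is at 165 mm. The stud is one piece with the bar and turns with it.
- latch (a joint): Orange flat bar latch, 60 x 12 mm, turning level about its middle. Radians: at 0 (open) it lies along the tray's front edge with its stud end towards +y of the shaker; grows counter-clockwise seen from above to the stop at 1.6; at pi/2 the stud points to -x, away from the tray, and the plain end lies over the seated upper tray's ledge. Starts at 0 to 0.3; needs about 1.5 N at the stud, stays where left.
- volumetric: Round flask with red contents and a long neck, 68 mm wide, 166 mm high; leave alone. Origin under its centre.
- beaker: Empty glass beaker, 66 mm wide, 85 mm high, between robot, shaker and tray; leave alone. Origin under its centre.
- spare_jar: Single amber jar with white lid, 39 mm wide, 50 mm high, standing on the bench; leave alone. Origin under its centre.
- washbottle: White wash bottle with red cap and spout, 68 mm wide, about 190 mm high; leave alone. Origin under its centre.
- jar_a: Loose closed amber jar with white lid, 39 mm wide, 50 mm high, standing in a corner compartment of the upper tray (compartment about 75 x 63 mm). Origin under its centre.
- jar_b: Loose closed amber jar with white lid, 39 mm wide, 50 mm high, standing in a corner compartment of the upper tray (compartment about 75 x 63 mm). Origin under its centre.
- jar_c: Loose closed amber jar with white lid, 39 mm wide, 50 mm high, standing in a corner compartment of the upper tray (compartment about 75 x 63 mm). Origin under its centre.
- jar_d: Loose closed amber jar with white lid, 39 mm wide, 50 mm high, standing in a corner compartment of the upper tray (compartment about 75 x 63 mm). Origin under its centre.
Mind the look-alikes: they are no part of the job. What is shaped like the jar_a but green, pink or turquoise is not meant.

How it is judged:
On the way, in this order (a step that is already met when the one before it is completed fails the run):
1. the upper tray sits fully home on the lower tray with the latch still open (z of handle in the frame of shaker between 0.245 and 0.2505 m and x of handle in the frame of shaker between -0.0115 and 0.0115 m and y of handle in the frame of shaker between -0.0115 and 0.0115 m and angle between handle's own z axis and vertical below 0.03 rad and angle between the y axis of handle and the y axis of shaker, either way round below 0.05 rad and value of joint latch below 0.8 rad), for 0.2 s.
2. the latch is turned over the ledge of the seated tray (z of handle in the frame of shaker between 0.245 and 0.2505 m and x of handle in the frame of shaker between -0.0115 and 0.0115 m and y of handle in the frame of shaker between -0.0115 and 0.0115 m and angle between handle's own z axis and vertical below 0.03 rad and angle between the y axis of handle and the y axis of shaker, either way round below 0.05 rad and value of joint latch above 1.35 rad), for 0.2 s.
At the end, for the whole second after the job is handed in: Tray at rest and home: handle bar 245 to 250.5 mm above the bench, within 11.5 mm of the shaker's centre in x and y, level within 0.03 rad, square within 0.05 rad; latch past 1.35 rad; the four jars upright (0.15 rad) in the tray, within 140 mm of the handle bar's centre (all of step 2 and linear speed of tray below 0.02 m/s and distance between each of jar_a, jar_b, jar_c, jar_d and handle below 0.14 m and angle between each of jar_a, jar_b, jar_c, jar_d's own z axis and vertical below 0.15 rad); the robot touches nothing.
It fails at once if the tray is pressed or knocked on the shaker with more than 45 N (contact force between tray and shaker above 45 N).
It fails at once if the tray is tipped more than 0.35 rad or a jar in it more than 0.5 rad (angle between handle's own z axis and vertical above 0.35 rad or angle between any of jar_a, jar_b, jar_c, jar_d's own z axis and vertical above 0.5 rad).
It fails at once if the beaker, wash bottle, red flask or spare jar is moved more than 20 mm (distance of any of volumetric, beaker, washbottle, spare_jar from where it was at the start of the episode above 0.02 m).
It also fails if it takes over 72 s, if anything falls off the work surface, if the arm or the gripper's body presses on something with over 40 N, if the wrist force passes 120 N, or if a joint passes its speed limit or range.

### The arm

A 7-joint arm with a two-finger parallel gripper is mounted at the origin on the work surface. World frame = base frame: x ahead of the robot, y to its left, z up, the work surface at z = 0. Lengths are in m, angles in rad, forces in N, time in s.
With the tool pointing down it reaches from about 0.4 to 0.9 m from the base axis. Payload 5.6 kg.
Tool frame: the origin (TCP) lies midway between the tips of the shut fingers; the grasp point (between the pads) lies 19 mm behind it; z points along the fingers, y is the line along which they close (so a half turn about z gives the same grasp; the last joint's range is limited). The gripper opens to 92 mm and grips with 3 to 60 N. Pads are 20 mm wide; open, the fingers measure 128 mm over their backs; the gripper's body (75 mm by 189 mm) begins 69 mm behind the grasp point.
Start: joints at [1.114, 0.468, -0.012, 1.603, 0.006, 1.071, -0.056], TCP at [0.261, -0.595, 0.215] pointing down, gripper open.
Joint ranges: [-2.53, 2.53], [-0.31, 2.02], [-1.57, 1.55], [0.28, 2.44], [-1.29, 4.43], [0.15, 1.84], [-2.92, 2.92]. Speed limits (rad/s): [2.57, 2.57, 3.14, 3.14, 3.14, 3.14, 3.14].

### API

Orientations are given as a 3x3 rotation matrix whose columns are the frame's x, y, z axes.
In Python, from station import env, effector, solver, viewer, workorder, search_frame, tip_of gives the robot as it stands. Calls block until the motion is done:
- env.reach(position, orientation): joint-space move of the TCP to a pose.
- env.movel(position, frame=None, rate=0.15): straight line of the TCP; frame=None keeps the orientation; rate is the mean speed in m/s.
- env.goto_joints(angles): joint-space move.
- effector.release() and effector.grasp(squeeze=None): open the fingers fully, or close them until they stop; squeeze is the grip in N (None keeps the last).
- env.pause(seconds).
- solver.inverse_kinematics(position, orientation): joint angles nearest the present ones, or None.
- env.sense(): the state.
- viewer.read_camera(name): name is "scene" or "top" or "wrist"; returns (picture, depth): 480x640x3 uint8, red, green, blue; 480x640 float32, m along the optical axis (not along the pixel's ray), 0 where there is no reading.
- viewer.camera_info(name): a dict with "intrinsics" (3x3 intrinsics, pixels), "eye" and "rotation" of the camera in the world; the wrist camera has in their place "T_tool_cam" (4x4, takes a point from camera to tool coordinates, whose origin is the TCP and whose axes are the flange's). Camera axes: x right, y up, looking along -z (the intrinsics and any distortion apply to the point x, -y, -z); pixel columns grow to the right and rows downward; lengths in m; the calibration is good to about 2 mm. A picture is of the moment at which its call begins: read the wrist's pose just before it. camera_info takes no time and is no camera call.
A pose or a line that the arm cannot do raises env.PlanningError and nothing moves.
- workorder.finish_job(): hands the job in; it is judged then, once.
Trained networks look in the newest picture that a camera, given by its name, has taken for a name from the list of things; names that differ only in an ending like _2 or _b are one class to them, and where a whole thing is asked for, a point or a joint stands for the part that bears it (a point fixed in the world has none). Each returns a list of dicts, best first, with "score" (0 to 1); they miss things now and then, are a little off and sometimes report something else, mostly with a low value. They report only what shows in the picture. A call takes as long as a camera call. They do not tell look-alikes from the thing itself.
- search_frame(camera, name): "at" ([x, y, z] in m, in world coordinates, good to about 4 mm: the middle of the surface that is visible of it).
- tip_of(camera, name): "at" ([x, y, z] in m, in world coordinates, good to about 4 mm: a listed point, or the origin of a listed thing).
The state is a dict: "t": time; "joint_positions": joint angles; "joint_velocities": joint speeds; "tau": joint torques, N m; "ee_pos": TCP position; "tcp_rot": TCP orientation; "wrist_force": force on the tool from outside, world axes, zero at the start; "moment": the same for the moment, N m; "gripper_width": finger opening in m; "grasp_force": force on a finger pad.
Only numpy, scipy, OpenCV 4.12 (cv2) and the standard library are available. Lean on these libraries where they do the work, as an engineer would, in place of code of your own. Each camera call takes 0.05 s, during which the arm holds its last target. There are 200 camera calls.

## Working session

There is one attempt and no reset: what is moved stays moved. The work goes in short steps, each a Python script; the robot and the scene stay as the last script left them, time stands still between calls to the robot, and variables do not carry over. Pictures are saved under pics/ and viewed, at most 10 in all, crops included, and the job is handed in when it is done.

```bash
ls; mkdir -p pics
cat > h.py <<'E'
import numpy as np, cv2
from station import env, effector, solver, viewer, workorder, search_frame, tip_of
def snap(cam,fn):
    p,d=viewer.read_camera(cam); cv2.imwrite('pics/'+fn,p[:,:,::-1]); return p,d
E
python3 - <<'E'
from h import *
np.set_printoptions(precision=4,suppress=True)
s=env.sense();print(s['t'],s['ee_pos'],s['tcp_rot'],s['wrist_force'],s['gripper_width'])
for c in ['scene','top']:
    snap(c,c+'1.png'); i=viewer.camera_info(c); print(c,i)
    for n in ['handle','tray','shaker','post_level','latch_mean','latch','volumetric','beaker','spare_jar','washbottle','jar_a']:
        for f in (search_frame,tip_of):
            try: print(n,f.__name__,[(round(r['score'],2),np.round(r['at'],3).tolist()) for r in f(c,n)[:5]])
            except Exception as e: print(n,f.__name__,e)
print(env.sense()['t'])
E
```

```text
pics
0.0 [ 0.261  -0.5946  0.2137] [[ 0.9156  0.4021 -0.0009]
 [ 0.4021 -0.9156  0.0015]
 [-0.0002 -0.0017 -1.    ]] [-0.0494  0.0652 -0.4902] 0.09188762564234193
scene {'intrinsics': array([[517.7034,   0.    , 311.053 ],
       [  0.    , 517.7034, 242.9843],
       [  0.    ,   0.    ,   1.    ]]), 'eye': array([ 1.0624, -0.5069,  1.3222]), 'rotation': array([[ 0.7006, -0.6051,  0.3782],
       [ 0.7136,  0.5946, -0.3705],
       [-0.0007,  0.5295,  0.8483]])}
handle call [(0.98, [0.583, -0.266, 0.031])]
handle call [(0.84, [0.574, -0.27, 0.111]), (0.73, [0.591, 0.235, -0.004])]
tray call [(0.72, [0.606, -0.208, 0.066]), (0.59, [0.584, -0.266, 0.028])]
tray call [(0.6, [0.574, -0.269, 0.002])]
shaker call [(0.58, [0.628, 0.21, 0.074])]
shaker call [(0.69, [0.593, 0.237, -0.0])]
post_level call [(0.78, [0.629, 0.21, 0.074])]
post_level call [(0.56, [0.594, 0.241, 0.148])]
latch_mean call [(0.75, [0.63, 0.208, 0.082])]
latch_mean call [(0.72, [0.476, 0.245, 0.194])]
latch call [(0.69, [0.469, 0.261, 0.163])]
latch call it knows: beaker, handle, jar, latch_mean, post_level, shaker, s
[... 1840 characters left out ...]
82, [0.398, -0.004, 0.016])]
beaker call [(0.5, [0.473, 0.252, 0.192])]
spare_jar call [(0.68, [0.64, 0.003, 0.052])]
spare_jar call [(0.66, [0.646, 0.004, 0.0]), (0.57, [0.404, -0.565, -0.001])]
washbottle call [(0.67, [0.396, -0.548, 0.118])]
washbottle call [(0.9, [0.404, -0.567, -0.001]), (0.45, [0.552, -0.33, 0.015]), (0.27, [0.572, -0.269, 0.11])]
jar_a call [(0.79, [0.415, -0.355, 0.053]), (0.59, [0.395, -0.547, 0.118]), (0.57, [0.592, -0.199, 0.065]), (0.53, [0.474, -0.436, 0.049]), (0.48, [0.549, -0.443, 0.048])]
jar_a call [(0.78, [0.602, -0.202, 0.017]), (0.77, [0.419, -0.357, 0.002]), (0.7, [0.477, -0.445, -0.0]), (0.68, [0.557, -0.451, -0.003]), (0.6, [0.62, -0.314, 0.019])]
2.2
```

View pics/scene1.png

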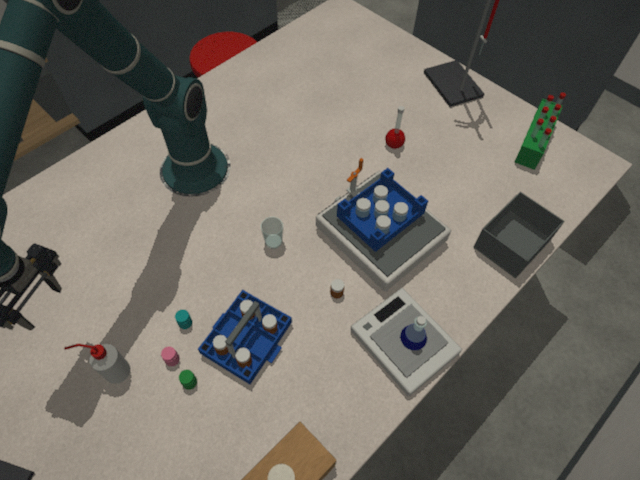

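View pics/top1.png

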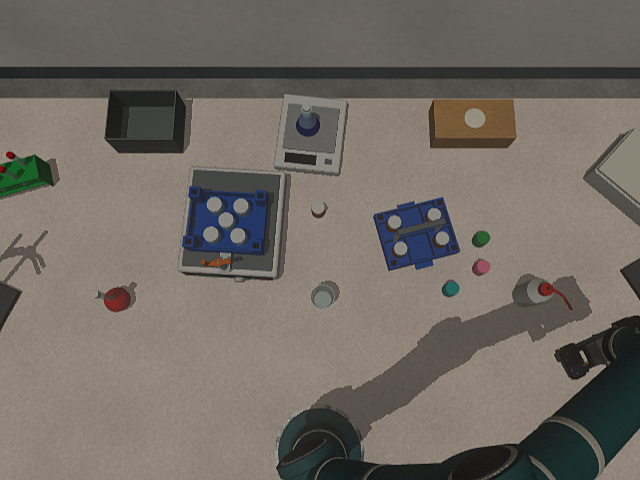

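The blue upper tray lies at top px (416,233) and its look-alike jars (green, pink, turquoise) stand beside it. The lower tray is on the shaker at (228,222), with the orange latch at (218,262). Next I estimate the yaw from the fixed cameras and go for wrist views.

```bash
cat >> h.py <<'E'
np.set_printoptions(precision=4,suppress=True)
def cloud(cam):
    s=env.sense(); p,d=viewer.read_camera(cam); i=viewer.camera_info(cam); K=i['intrinsics']
    v,u=np.mgrid[:480,:640]; 
    P=np.stack([(u-K[0,2])/K[0,0]*d,-(v-K[1,2])/K[1,1]*d,-d],-1)
    if cam=='wrist':
        T=i['T_tool_cam']; P=P@T[:3,:3].T+T[:3,3]; P=P@np.array(s['tcp_rot']).T+s['ee_pos']
    else: P=P@i['rotation'].T+i['eye']
    P[d==0]=np.nan
    return p,P
def blue(p):
    h=cv2.cvtColor(p,cv2.COLOR_RGB2HSV); return (h[...,0]>100)&(h[...,0]<130)&(h[...,1]>130)&(h[...,2]>40)
def orange(p):
    h=cv2.cvtColor(p,cv2.COLOR_RGB2HSV); return (h[...,0]>5)&(h[...,0]<20)&(h[...,1]>150)&(h[...,2]>90)
def R(yaw):  # tool down, tool y axis at given yaw
    y=np.array([np.cos(yaw),np.sin(yaw),0]); z=np.array([0,0,-1.]); return np.stack([np.cross(y,z),y,z],1)
def rect(p,P,c,zlo,zhi,r=.16,m=None):
    m=(blue(p) if m is None else m)&(P[...,2]>zlo)&(P[...,2]<zhi)&(np.hypot(P[...,0]-c[0],P[...,1]-c[1])<r)
    q=P[m]; (x,y),wh,a=cv2.minAreaRect((q[:,:2]).astype(np.float32)); return (x,y),wh,a,len(q),np.median(q[:,2])
E
python3 - <<'E'
from h import *
i=viewer.camera_info('wrist');print(i)
for c in ['top','scene']:
    p,P=cloud(c)
    print(c,'tray',rect(p,P,(.574,-.268),.03,.06),'low',rect(p,P,(.594,.239),.143,.158))
    m=orange(p); q=P[m&(P[...,2]>.15)&(P[...,2]<.22)]; print('latch',len(q),q.min(0),q.max(0)); st=q[q[:,2]>.18]; print('stud',len(st),st.mean(0)); b=q[q[:,2]<.17]; print(len(b),b.mean(0))
for y in (0.1,1.67,-1.47):
  for pos in ([.52,-.268,.45],[.52,.239,.5]): print(y,pos,solver.inverse_kinematics(np.array(pos),R(y)))
E
```

```text
{'intrinsics': array([[353.0458,   0.    , 319.9917],
       [  0.    , 353.0458, 232.0552],
       [  0.    ,   0.    ,   1.    ]]), 'T_tool_cam': array([[-0.0022,  0.9554,  0.2955,  0.084 ],
       [ 1.    ,  0.0019,  0.0015,  0.0006],
       [ 0.0008,  0.2955, -0.9554, -0.1699],
       [ 0.    ,  0.    ,  0.    ,  1.    ]])}
top tray ((0.5729159712791443, -0.2676152288913727), (0.16057901084423065, 0.19931501150131226), 14.396353721618652, 579, np.float64(0.04489344872015755)) low ((0.58659827709198, 0.24276629090309143), (0.1997174471616745, 0.15960517525672913), 86.44091033935547, 291, np.float64(0.1499549972539176))
latch 114 [0.4594 0.2205 0.1587] [0.4779 0.2838 0.204 ]
stud 17 [0.4643 0.2794 0.2007]
95 [0.4692 0.247  0.165 ]
scene tray ((0.5711966156959534, -0.26756617426872253), (0.16201482713222504, 0.19876830279827118), 14.465285301208496, 1336, np.float64(0.04451958370666809)) low ((0.5859800577163696, 0.24096256494522095), (0.2006308138370514, 0.15968230366706848), 86.82925415039062, 325, np.float64(0.15060075020531438))
latch 74 [0.4584 0.2183 0.1501] [0.7659 0.9373 0.2046]
stud 10 [0.463  0.2785 0.1989]
56 [0.5069 0.3362 0.1646]
0.1 [0.52, -0.268, 0.45] [ 0.74    0.2516 -0.4103  1.403   0.0996  1.5074  0.435 ]
0.1 [0.52, 0.239, 0.5] [ 0.2732  0.3665 -1.078   1.3037  0.3223  1.6538 -0.648 ]
1.67 [0.52, -0.268, 0.45] [ 0.9203  0.2897 -0.6572  1.3913  0.1756  1.5193  1.9444]
1.67 [0.52, 0.239, 0.5] [ 0.3128  0.3989 -1.1631  1.3017  0.3664  1.6675  0.8873]
-1.47 [0.52, -0.268, 0.45] [ 0.5232  0.2256 -0.1312  1.4179  0.0293  1.5    -1.0768]
-1.47 [0.52, 0.239, 0.5] [ 0.3296  0.4159 -1.2037  1.3008  0.3889  1.6752 -2.2705]
```

```bash
cat >> h.py <<'E'
def rz(a): return np.array([[np.cos(a),-np.sin(a),0],[np.sin(a),np.cos(a),0],[0,0,1]])
def ik(pos,Rm):  # solve at present azimuth, then turn joint 1 (j1 turns about -z)
    s=env.sense(); e=s['ee_pos']; d=np.arctan2(pos[1],pos[0])-np.arctan2(e[1],e[0])
    q=np.array(solver.inverse_kinematics(rz(-d)@np.array(pos),rz(-d)@Rm)); q[0]-=d; return q
def st(*k):
    s=env.sense(); print(round(s['t'],2),'pos',np.array(s['ee_pos']),'F',np.array(s['wrist_force']),'M',np.array(s['moment']),'w',round(s['gripper_width'],4),'g',np.round(s['grasp_force'],1),*k); return s
TY=np.deg2rad(14.43); SY=np.deg2rad(-3.4)
E
python3 - <<'E'
from h import *
for c in ['top','scene']:
    p,P=cloud(c); m=(np.hypot(P[...,0]-.572,P[...,1]+.2676)<.09)&(P[...,2]>.105)&(P[...,2]<.13)
    q=P[m]; mm=cv2.minAreaRect(q[:,:2].astype(np.float32)); print(c,mm,len(q),np.percentile(q[:,2],[10,50,90]))
q=ik([.572,-.2676,.21],R(TY)); print(q)
env.goto_joints(q); s=st(); print(s['tcp_rot'])
p,P=cloud('wrist'); cv2.imwrite('pics/w1.png',p[:,:,::-1])
m=(np.hypot(P[...,0]-.572,P[...,1]+.2676)<.09)&(P[...,2]>.105)&(P[...,2]<.13)&~blue(p)
r=P[m]; print(len(r), r.mean(0), np.percentile(r[:,2],[10,50,90]),cv2.minAreaRect(r[:,:2].astype(np.float32)), rect(p,P,(.572,-.2676),.03,.06))
E
```

```text
top ((0.5720618367195129, -0.26680928468704224), (0.01686214841902256, 0.13034561276435852), 14.631043434143066) 325 [0.1123 0.1167 0.1203]
scene ((0.5710684061050415, -0.26632779836654663), (0.0178216565400362, 0.1298142522573471), 14.556750297546387) 377 [0.1124 0.1193 0.1233]
[ 0.502   0.4496 -0.1578  1.6474  0.0788  1.0509  0.5723]
4.06 pos [ 0.5712 -0.2696  0.21  ] F [ 0.0993 -0.3661 -0.3383] M [-0.0407 -0.1282 -0.0143] w 0.0917 g 0.0
[[-0.2461  0.9692 -0.0004]
 [ 0.9692  0.2461 -0.0009]
 [-0.0008 -0.0006 -1.    ]]
3196 [ 0.5718 -0.2632  0.1175] [0.1164 0.1176 0.1185] ((0.5731619596481323, -0.2681789994239807), (0.015883656218647957, 0.129296213388443), 13.861136436462402) ((0.5730947256088257, -0.2682623267173767), (0.16035400331020355, 0.19770948588848114), 14.166074752807617, 5401, np.float64(0.045772313833194245))
```

View pics/w1.png

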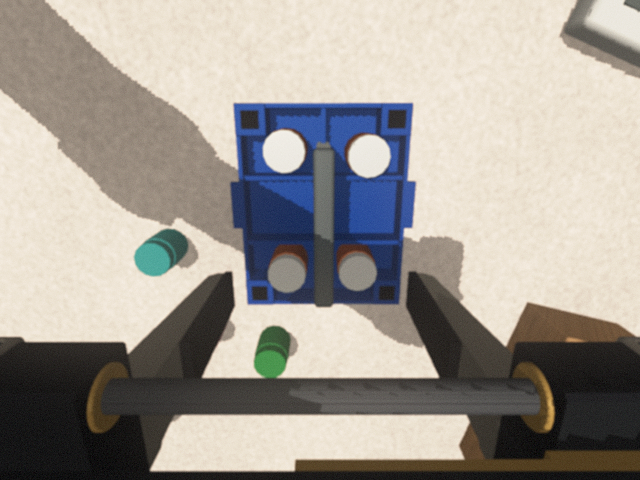

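The wrist view shows the handle bar from px (323,145) to (323,305), lying between the fingers and square to them. All four jars are upright and the bar's top is at z = 0.1175. I'll grasp and lift.

Run:
```python
from h import *
env.movel([.5722,-.2675,.091],R(TY),rate=.12); st()
effector.grasp(squeeze=40); st()
env.movel([.5722,-.2675,.15],rate=.06); s=st(); print(s['tcp_rot'])
env.movel([.5722,-.2675,.305],rate=.15); st()
```

```text
5.25 pos [ 0.5728 -0.2678  0.0919] F [-0.474  -0.2518  0.6243] M [-0.0303 -0.0973 -0.0429] w 0.0919 g 0.0
6.38 pos [ 0.573  -0.2672  0.0911] F [ 1.9382  0.4967 -1.3464] M [ 0.0876 -0.7    -0.0552] w 0.0157 g 40.0
7.52 pos [ 0.5718 -0.2674  0.1494] F [ 0.5738  1.0646 -6.4779] M [-0.0174 -0.0853 -0.0532] w 0.0154 g 40.0
[[-0.2492  0.9684 -0.001 ]
 [ 0.9684  0.2492  0.0004]
 [ 0.0006 -0.0008 -1.    ]]
8.7 pos [ 0.5716 -0.2672  0.3037] F [-1.0049 -0.9954 -6.7085] M [-0.0433 -0.0988 -0.0166] w 0.0158 g 40.0
```

Run:
```python
from h import *
env.movel([.5863,.2418,.305],R(SY),rate=.2); s=st(); print(s['joint_positions'],s['tcp_rot'])
env.pause(.3); st()
for c in ['top','scene']:
    p,P=cloud(c); cv2.imwrite(f'pics/{c}2.png',p[:,:,::-1])
    print(c,rect(p,P,(.5863,.2418),.235,.275),rect(p,P,(.5863,.2418),.143,.158))
```

```text
11.4 pos [0.5865 0.2409 0.305 ] F [ 0.5089  0.0522 -5.4003] M [-0.0464 -0.0364 -0.0552] w 0.0155 g 40.0
[-0.2013  0.3953 -0.3282  1.5227  0.1318  1.2456 -0.6087] [[ 0.0605  0.9982 -0.    ]
 [ 0.9982 -0.0605 -0.0005]
 [-0.0005  0.     -1.    ]]
11.7 pos [0.5864 0.2416 0.305 ] F [ 0.2534 -0.2406 -5.7321] M [-0.0599 -0.0801  0.0521] w 0.0157 g 40.0
top ((0.592280387878418, 0.2403804212808609), (0.20110952854156494, 0.17310881614685059), 86.64251708984375, 400, np.float64(0.25999576788661816)) ((0.5861102938652039, 0.24226826429367065), (0.1997460424900055, 0.1580524444580078), 86.5535659790039, 72, np.float64(0.14997020786909265))
scene ((0.5920102596282959, 0.24021542072296143), (0.20356208086013794, 0.17684343457221985), 86.78731536865234, 1737, np.float64(0.25270923882096663)) ((0.5850630402565002, 0.24185490608215332), (0.19872719049453735, 0.15954920649528503), 86.42438507080078, 232, np.float64(0.15041749817330785))
```

View pics/scene2.png

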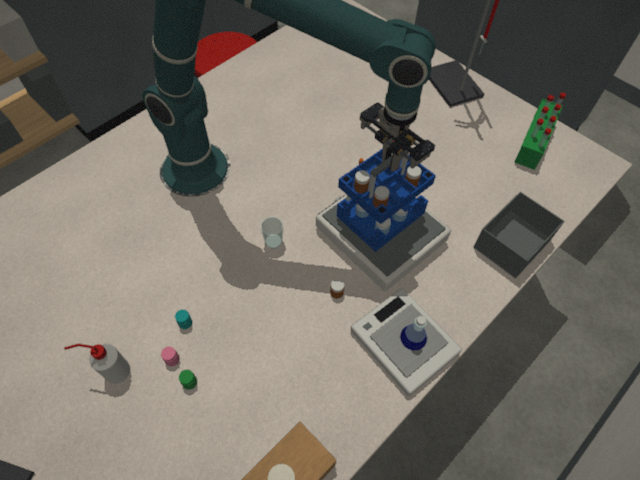

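Scene2 shows the tray held level above the lower tray at about px (388,200), with the jars upright. I'll refine the rim fit, then descend with contact checks.

Run:
```python
from h import *
for c in ['top','scene']:
    p,P=cloud(c)
    print(c,rect(p,P,(.5863,.2418),.255,.266),rect(p,P,(.5863,.2418),.256,.264,.125))
env.movel([.5863,.2418,.247],R(SY),rate=.06); env.pause(.3); s=st(); f0=s['wrist_force'][2]
z=.247
while z>.2365:
    z-=.001; env.movel([.5863,.2418,z],R(SY),rate=.02); s=env.sense()
    print(round(s['t'],2),round(z,4),np.array(s['ee_pos']),np.array(s['wrist_force']),np.array(s['moment']))
    if s['wrist_force'][2]-f0>4: break
```

```text
top ((0.5860084295272827, 0.24141079187393188), (0.2011413276195526, 0.15860918164253235), 87.2891616821289, 320, np.float64(0.26055767021308873)) ((0.5862137079238892, 0.2414010614156723), (0.2011413276195526, 0.15819819271564484), 87.2891616821289, 288, np.float64(0.26052858414133506))
scene ((0.5846513509750366, 0.2407582402229309), (0.20073816180229187, 0.16084976494312286), 86.22952270507812, 690, np.float64(0.26005944975121054)) ((0.5847724080085754, 0.24074018001556396), (0.20074646174907684, 0.16058160364627838), 86.24376678466797, 524, np.float64(0.25985875755487853))
13.32 pos [0.5864 0.2418 0.2472] F [-0.4166 -0.3014 -6.4248] M [-0.0463 -0.096   0.0487] w 0.0156 g 40.0
13.57 0.246 [0.5862 0.2418 0.2459] [-0.8363 -0.6272 -6.1514] [ 0.0003 -0.0861 -0.0424]
13.82 0.245 [0.5862 0.2418 0.2449] [ 1.402  -0.31   -5.5437] [-0.0571 -0.0412  0.0016]
14.07 0.244 [0.5862 0.2418 0.2439] [ 1.0906 -0.0319 -6.6164] [ 0.0111 -0.0604 -0.0243]
14.32 0.243 [0.5863 0.2418 0.2429] [ 0.1807 -0.0025 -5.4997] [ 0.0031 -0.082  -0.0421]
14.57 0.242 [0.5862 0.2417 0.2419] [ 0.4839 -0.1597 -6.2554] [-0.0011 -0.0701  0.0193]
14.82 0.241 [0.5862 0.2417 0.2409] [-0.6334 -0.1327 -6.2568] [-0.018  -0.0718  0.0184]
15.07 0.24 [0.5862 0.2418 0.2399] [-0.2568 -0.5478 -6.522 ] [-0.0305 -0.0985  0.0008]
15.32 0.239 [0.5862 0.2418 0.2389] [ 0.2126 -0.1746 -6.3219] [-0.0256 -0.0751 -0.0221]
15.57 0.238 [0.5863 0.2418 0.2379] [-0.5736 -1.4103 -6.8815] [ 0.021  -0.0709 -0.0264]
15.82 0.237 [0.5863 0.242  0.237 ] [ 0.2211  0.5752 -6.6147] [ 0.111  -0.1189  0.0094]
16.07 0.236 [0.5863 0.2419 0.2359] [ 0.4161  0.7906 -5.8967] [ 0.1083 -0.0961 -0.0064]
```

The lugs have entered the sockets: the tray is 5 mm below post-top level with no resistance. I'll keep lowering.

Run:
```python
from h import *
f0=-6.3; z=.236
while z>.2275:
    z-=.0008; env.movel([.5863,.2418,z],R(SY),rate=.02); s=env.sense()
    print(round(s['t'],2),round(z,4),np.array(s['ee_pos']),np.array(s['wrist_force']),np.array(s['moment']))
    if s['wrist_force'][2]-f0>4 or np.hypot(*s['wrist_force'][:2])>8: break
```

```text
16.32 0.2352 [0.5863 0.2419 0.2351] [-0.5453  1.4538 -5.6576] [ 0.1693 -0.1547 -0.0409]
16.57 0.2344 [0.5863 0.2418 0.2343] [-0.3584  0.3707 -5.7971] [ 0.2029 -0.1645 -0.0945]
16.82 0.2336 [0.5863 0.2418 0.2335] [ 0.8854  0.2687 -5.3419] [ 0.2557 -0.1037 -0.0489]
17.07 0.2328 [0.5863 0.2418 0.2328] [-0.2033  0.6568 -7.27  ] [ 0.2706 -0.0804 -0.0064]
17.32 0.232 [0.5863 0.2418 0.2319] [-0.8048 -0.1378 -7.0923] [ 0.2945 -0.1045 -0.0295]
17.57 0.2312 [0.5863 0.2418 0.2311] [-0.4066  1.0966 -5.6992] [ 0.2872 -0.1341 -0.0635]
17.82 0.2304 [0.5863 0.2418 0.2303] [ 0.2868  1.0699 -5.8111] [ 0.2828 -0.1532 -0.0335]
18.07 0.2296 [0.5863 0.2418 0.2295] [-0.4127  1.355  -6.0995] [ 0.2958 -0.1303 -0.0154]
18.32 0.2288 [0.5864 0.2421 0.229 ] [-0.1668  1.4201 -5.0748] [ 0.4057 -0.1379 -0.0224]
18.57 0.228 [0.5865 0.2421 0.2289] [-2.0165  1.6483  3.5373] [ 0.1835  0.3516 -0.0107]
```

It seated at TCP z = 0.2289, which puts the handle at 0.248. Now I release, back off and check the result and the latch.

Run:
```python
from h import *
effector.release(); st(); env.movel([.5863,.2418,.33],rate=.1); st()
env.goto_joints(ik([.44,.16,.36],R(SY+np.pi/2))); s=st(); print(s['joint_positions'])
for c in ['top','scene']:
    p,P=cloud(c)
    if c=='top':cv2.imwrite('pics/top3.png',cv2.resize(p[130:330,100:340,::-1],None,fx=3,fy=3))
    print(c,rect(p,P,(.5863,.2418),.191,.205,.125),rect(p,P,(.5863,.2418),.178,.19,.125))
    m=orange(p)&(np.hypot(P[...,0]-.466,P[...,1]-.25)<.06); a=P[m&(P[...,2]>.185)&(P[...,2]<.21)]; b=P[m&(P[...,2]>.155)&(P[...,2]<.172)]
    print(len(a),a.mean(0) if len(a) else '',len(b),cv2.minAreaRect(b[:,:2].astype(np.float32)) if len(b) else '')
    g=P[(np.hypot(P[...,0]-.5863,P[...,1]-.2418)<.08)&(P[...,2]>.245)&(P[...,2]<.27)]; print('bar',len(g),np.median(g,0) if len(g) else '')
```

```text
19.75 pos [0.5863 0.2418 0.228 ] F [ 0.4629 -0.0793 -0.7607] M [-0.0108 -0.0268 -0.0145] w 0.0918 g 0.0
20.92 pos [0.586  0.2416 0.3291] F [-0.2607 -0.4385  0.0182] M [-0.0106 -0.0599 -0.0334] w 0.0918 g 0.0
22.39 pos [0.4402 0.16   0.3599] F [-0.3789  0.3178 -0.0962] M [ 0.0806 -0.1485 -0.0081] w 0.0923 g 0.0
[ 0.1643  0.0706 -0.6075  1.8035  0.0418  1.2803  1.0566]
top ((0.6491289138793945, 0.2323138266801834), (0.16528938710689545, 0.0), 94.51886749267578, 2, np.float64(0.19217733710366314)) ((0.5869495272636414, 0.24166806042194366), (0.20184873044490814, 0.15895392000675201), 85.99539947509766, 311, np.float64(0.1844654492641844))
0  0 
bar 41 [0.5822 0.1821 0.2552]
scene ((0.5868998765945435, 0.2382139265537262), (0.19368740916252136, 0.15535204112529755), 86.58975982666016, 34, np.float64(0.1919852124863567)) ((0.5844930410385132, 0.2415696233510971), (0.20539601147174835, 0.16212612390518188), 86.01143646240234, 716, np.float64(0.18395282360134624))
9 [0.4638 0.2783 0.201 ] 56 ((0.4673563838005066, 0.24750955402851105), (0.015935001894831657, 0.05487201362848282), 16.106651306152344)
bar 313 [0.5863 0.2369 0.2579]
```

View pics/top3.png

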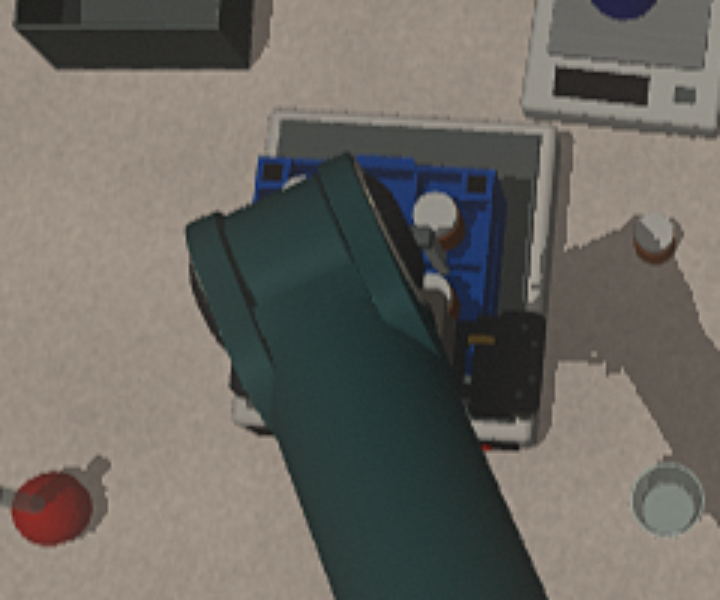

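The tray is seated, with its rim at z = 0.184. Top3 shows the jars upright at about crop px (435,215); the arm hides the latch there, but the scene camera still sees it at the same place. Now I turn the latch.

Run:
```python
from h import *
Y=R(SY+np.pi/2); piv=np.array([.4684,.2486])
env.movel([.4638,.2785,.27],Y,rate=.2); env.movel([.4638,.2785,.173],Y,rate=.1); st()
effector.grasp(squeeze=20); s=st()
a0=np.arctan2(.0299,-.0046); a1=np.deg2rad(86.6)+1.55
for a in np.linspace(a0,a1,10)[1:]:
    t=piv+.0303*np.array([np.cos(a),np.sin(a)]); env.movel([*t,.173],Y,rate=.06); st(round(a-np.deg2rad(86.6),2))
```

```text
24.51 pos [0.4642 0.2788 0.1736] F [ 0.4467  0.6434 -0.2579] M [ 0.0545 -0.1189  0.0241] w 0.0918 g 0.0
25.7 pos [0.4638 0.2793 0.1731] F [ 0.2962  2.6906 -0.9335] M [ 0.7675 -0.3368  0.0085] w 0.0116 g 20.0
25.95 pos [0.4599 0.2786 0.1732] F [ 2.5809  4.0478 -3.7432] M [ 1.0989 -0.8165  0.1057] w 0.0109 g 20.0 0.36
26.2 pos [0.4555 0.2773 0.1732] F [ 2.6241  5.1556 -3.7429] M [ 1.1523 -0.6605  0.1223] w 0.0114 g 20.0 0.51
26.45 pos [0.4512 0.2755 0.1732] F [ 1.7395  5.9678 -2.6179] M [ 1.472  -0.4182  0.163 ] w 0.0116 g 20.0 0.66
26.7 pos [0.4471 0.2733 0.1733] F [-0.4476  7.4038 -3.2108] M [ 1.7898 -0.1193  0.153 ] w 0.0114 g 20.0 0.81
26.95 pos [0.4433 0.2706 0.1733] F [-1.3109  7.9703 -2.2024] M [2.0382 0.2103 0.1353] w 0.0113 g 20.0 0.96
27.2 pos [0.44   0.2675 0.1733] F [-3.6687  9.7242 -1.3754] M [2.225  0.7144 0.1546] w 0.0114 g 20.0 1.1
27.45 pos [0.437  0.2641 0.1733] F [-6.1826 10.4898  0.507 ] M [2.4552 1.3543 0.2017] w 0.0115 g 20.0 1.25
27.7 pos [0.4346 0.2602 0.1733] F [-9.3522 10.3414  2.5639] M [2.6576 2.001  0.2876] w 0.0113 g 20.0 1.4
27.95 pos [0.4338 0.2545 0.1732] F [-10.5926   8.1545   5.0814] M [1.9992 2.1838 0.2047] w 0.0113 g 20.0 1.55
```

Run:
```python
from h import *
Y=R(SY+np.pi/2)
env.movel([.4385,.2495,.173],Y,rate=.06); env.pause(.2); st()
effector.release(); st(); env.movel([.4385,.2495,.30],Y,rate=.15)
env.goto_joints(ik([.40,-.2,.35],R(0))); st()
for c in ['top','scene']:
    p,P=cloud(c)
    cv2.imwrite(f'pics/{c}4.png',cv2.resize(p[130:330,100:340,::-1] if c=='top' else p[130:300,280:480,::-1],None,fx=3,fy=3))
    print(c,rect(p,P,(.5863,.2418),.178,.19,.125))
    m=orange(p)&(np.hypot(P[...,0]-.466,P[...,1]-.25)<.06); a=P[m&(P[...,2]>.185)&(P[...,2]<.21)]; b=P[m&(P[...,2]>.155)&(P[...,2]<.172)]
    print(len(a),a.mean(0),len(b),cv2.minAreaRect(b[:,:2].astype(np.float32)))
    g=P[(np.hypot(P[...,0]-.5863,P[...,1]-.2418)<.08)&(P[...,2]>.245)&(P[...,2]<.27)]; print('bar',len(g),np.median(g,0))
```

```text
28.4 pos [0.4339 0.2528 0.1732] F [-11.2382   7.7417   4.766 ] M [1.764  2.3049 0.1472] w 0.0114 g 20.0
29.63 pos [0.4385 0.2495 0.173 ] F [ 0.0917  0.6289 -0.3674] M [ 0.0617 -0.1065 -0.054 ] w 0.092 g 0.0
32.3 pos [ 0.4005 -0.199   0.3499] F [ 0.5062  0.2538 -0.3798] M [-0.0277 -0.0664 -0.0585] w 0.0919 g 0.0
top ((0.5859465599060059, 0.2421228289604187), (0.20041674375534058, 0.160739466547966), 86.62725830078125, 743, np.float64(0.18385709969706943))
18 [0.4388 0.2523 0.201 ] 89 ((0.4737046957015991, 0.25016090273857117), (0.04804985225200653, 0.016161667183041573), 1.852869987487793)
bar 405 [0.5838 0.241  0.2556]
scene ((0.5839760899543762, 0.24102920293807983), (0.20186786353588104, 0.1626308262348175), 86.44010925292969, 729, np.float64(0.1840414073883785))
9 [0.4385 0.2513 0.202 ] 47 ((0.463217169046402, 0.24834120273590088), (0.012192667461931705, 0.05418657884001732), 87.15872955322266)
bar 313 [0.5867 0.2384 0.2573]
```

View pics/top4.png

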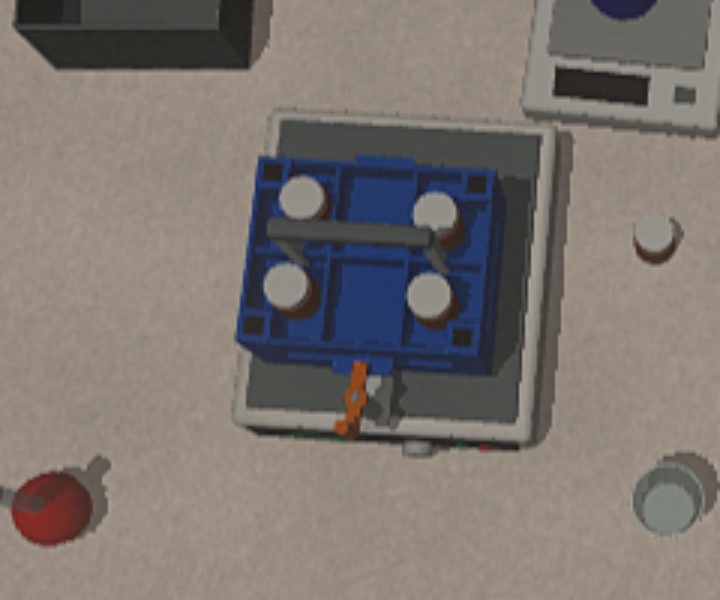

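Top4 shows the bar (px 355,398 to 361,365) lying over the front ledge, at about 1.52 rad from the measured stud position. The tray is home, all four jars are upright and the bystanders I can see haven't moved.

```bash
python3 -c "
from h import *
print(workorder.finish_job())"
```

```text
the job is handed in; nothing more can be done
None
```

The job is handed in with no verdict reported: the tray sits fully home (handle about 248 mm above the bench), the jars are upright, the latch is over the front ledge at about 1.52 rad, and the arm is clear of everything.

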